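# Draw the praline mould from the cooling rack and tip it over the turn-out slab

## Task

The chilled praline mould is ready to be turned out. Swing the rack's keeper bar right out of the way, draw the praline mould (the tall one with the round cavities) up out of its slot, and finish with it held still in the gripper over the middle of the slab, a good hand's breadth up, its long edges level and its cavity side turned at least half way over from upright towards face down. Do not put it down or let go: the program ends while holding it; leave the keeper open, and leave the two bar moulds, the slab and the chocolate bowl as they are.

Things in the scene. Friction and masses are not known exactly. Their poses are not given: they have to be found in the camera images.
- rack: Steel rack, fixed in place, 214 (x) x 219 (y), cheeks 84 mm high; origin on the bench under its middle, -x end faces the robot. Slots across it (moulds' length along rack y) at x = -72, 0, +72 mm: 26 mm wide, 3 mm play at the ends, ribs to 84 mm, rails 18 mm above the bench. One mould in each slot, order varies.
- keeper (a joint): Keeper: flat level bar 218 x 14 x 5 mm, underside 127 mm above the bench, over the left (+y) ends of all moulds; hinged on an upright post at the rack's far left corner. 0 rad = along the cheek; grows as the near end swings outward (left); stop at 1.15. Starts 0 to 0.06. Light friction (under 1 N at the knob), stays where left. Clear of all moulds from 0.85 rad.
- keeper_knob (a point): Middle of the black upright round knob on the keeper's free (near) end: 19 mm diameter, 31 mm tall (15 mm below and 16 mm above this point), 151 mm above the bench, 208 mm from the post's axis. It moves with the bar.
- keeper_post (a point): The keeper's upright hinge axis at bar height: x = +101, y = +114.5, z = 129.5 mm in the rack's frame.
- praline_mould: Translucent whitish praline mould 106 (x) x 202 (y) x 22 mm (z), 0.28 to 0.46 kg, 3 rows of 6 round cavities; flat face; back a skirt filled level by the cavity domes. Origin: middle of the back; +z out of the cavity face. It stands on a long edge, x up, z towards rack -x (the robot), top edge 124 mm above the bench. Grip from above across its thickness, mid-length.
- bar_mould_a: Clear mould with three long bays, 80 x 200 x 23 mm, on a long edge in another slot, top edge 98 mm above the bench (lower than the praline mould); origin and axes as the praline mould's. Stays in its slot.
- bar_mould_b: Second clear bar mould, same as bar_mould_a. Stays in its slot.
- slab: Grey turn-out slab 220 (x) x 260 (y) x 8 mm, lying loose on the bench right of the rack; origin at the middle of its underside.
- melt_bowl: Clear round bowl with a film of chocolate, 150 mm across the rim, 55 mm high, loose on the bench left of the rack (the keeper swings out above it); origin under its middle. Leave alone.

How it is judged (in metres and radians):
On the way, in this order (a step that is already met when the one before it is completed fails the run):
1. the keeper bar is swung out, clear of all the moulds (value of joint keeper above 0.85 rad), for 0.2 s.
2. the praline mould is drawn up out of the rack in the gripper (height (world z) of praline_mould above 0.15 m and contact force between the fingers and praline_mould above 2 N and contact force between praline_mould and rack below 0.1 N), for 0.2 s.
At the end, for the whole second after the job is handed in: Praline mould still, held in the fingers, touching neither rack nor slab; origin over 100 mm above the bench, within 70 mm (level) of the slab's middle; cavity face looks at least 33 degrees below horizontal; long edges level within 14 degrees; keeper open over 0.7 rad (contact force between the fingers and praline_mould above 2 N and height (world z) of praline_mould above 0.1 m and horizontal distance between praline_mould and slab below 0.07 m and angle between praline_mould's own z axis and vertical above 2.15 rad and angle between praline_mould's own y axis and vertical between 1.32 and 1.82 rad and linear speed of praline_mould below 0.02 m/s and angular speed of praline_mould below 0.2 rad/s and contact force between praline_mould and rack below 0.1 N and contact force between praline_mould and slab below 0.1 N and value of joint keeper above 0.7 rad); the arm keeps its last pose, push and grip.
It fails at once if a bar mould is pulled up or displaced by more than 25 mm (distance of any of bar_mould_a, bar_mould_b from where it was at the start of the episode above 0.025 m).
It fails at once if the slab is shifted by more than 20 mm (distance of slab from where it was at the start of the episode above 0.02 m).
It fails at once if the chocolate bowl is shifted by more than 20 mm (distance of melt_bowl from where it was at the start of the episode above 0.02 m).
It also fails if it takes over 48 s, if anything falls off the work surface, if the arm or the gripper's body presses on something with over 40 N, if the wrist force passes 120 N, or if a joint passes its speed limit or range.

## Robot

A 6-joint arm with a two-finger parallel gripper is mounted at the origin on a cart in front of the work surface, level with it; the furniture and walls round the work are solid. World frame = base frame: x ahead of the robot, y to its left, z up, the work surface at z = 0. Lengths are in mm, angles in rad, forces in N, time in s.
With the tool pointing down it reaches from about 350 to 775 mm from the base axis. Payload 7.3 kg.
Tool frame: the origin (TCP) lies at the very end of the fingers, on their centre line; the grasp point (between the pads) lies 19 mm behind it; z points along the fingers, y is the line along which they close (so a half turn about z gives the same grasp; the last joint's range is limited). The gripper opens to 92 mm and grips with 3 to 60 N. Pads are 19 mm wide; open, the fingers measure 130 mm over their backs; the gripper's body (75 mm by 190 mm) begins 47 mm behind the grasp point.
Start: joints at [-1.37, 0.342, 1.524, -0, 1.275, -0.146], TCP at [178.465, -493.756, 226.741] pointing down, gripper open.
Joint ranges: [-2.53, 2.53], [-0.77, 2.02], [0.04, 2.7], [-1, 4.14], [0.28, 2.66], [-3.11, 3.11]. Speed limits (rad/s): [2.57, 2.57, 3.14, 3.14, 3.14, 3.14].

## Interface

Orientations are given as [roll, pitch, yaw] about the fixed x, y, z axes, in that order (R = Rz(yaw) Ry(pitch) Rx(roll)).
In Python, from plant import get_obs, vision, workorder gives the robot as it stands.
- The arm moves only by the shell command python3 -m pendant 'ROWS' [OPENING]. ROWS is a JSON object of lists of equal length, an entry for each row: "dp": the shift along the tool's x, y, z in m, a list of three; "rotation": the turn, a rotation vector about the tool's x, y, z in rad, a list of three. A call has 1 to 8 rows; each row is the pose to reach, as a shift and turn from the pose commanded when the call began, along the tool's axes at that moment; what a row does not reach only later rows make up. A row lasts 1/8 s, in which the tool goes at most 62.5 mm and 10.7 degrees, less where a joint would pass 70% of its speed; a pose out of reach is approached as far as the arm can. A call with a gripper value outside its range is refused whole. OPENING is the finger opening in m, from 0 to 0.0918, set as the call begins (- or left out, the last holds). The fingers move at their own pace and stop on an object; the grip force is fixed at half the most. Time passes only in rows, so rows that repeat a pose let the fingers close. It gives the time, the measured TCP pose, the force, the opening and the grip force at its end, in the units of the state.
- get_obs(): the state, without advancing time (a new reading comes with each control period).
- vision.capture(name): name is "scene" or "top" or "wrist"; returns a dict with "pixels" (480x640x3 uint8, red, green, blue), "vfov" (degrees; the focal length in pixels is half the picture's height over the tangent of half this angle, whatever the lens; pixels are square), "cx", "cy" (the principal point, pixels), "dist" ([k1, k2, p1, p2, k3] as OpenCV has them; the pictures are not rectified), "pose" (4x4, takes a point from camera to world coordinates); the wrist camera has in their place "T_tool_cam" (4x4, takes a point from camera to tool coordinates, whose origin is the TCP and whose axes are the flange's). Camera axes: x right, y up, looking along -z (the intrinsics and any distortion apply to the point x, -y, -z); pixel columns grow to the right and rows downward; lengths in mm; the calibration is good to about 2 mm. A picture is of the moment at which its call begins: read the wrist's pose just before it. There is no depth.
- workorder.close_job(): hands the job in; it is judged then, once.
The state is a dict: "time": time; "joint_positions": joint angles; "dq": joint speeds; "tau": joint torques, N m; "tool_pos": TCP position; "tcp_rot": TCP orientation; "contact_force": force on the tool from outside, world axes, zero at the start; "moment": the same for the moment, N m; "grip_width": finger opening in mm; "finger_force": force on a finger pad.
Only numpy, scipy, OpenCV 4.12 (cv2) and the standard library are available. Lean on these libraries where they do the work, as an engineer would, in place of code of your own. Each camera call takes 0.05 s, during which the arm holds its last target. There are 200 camera calls.

## Working session

There is one attempt and no reset: what is moved stays moved. The work goes in short steps, Python scripts to look and compute and a shell command to move; the robot and the scene stay as the last step left them, time stands still between calls to the robot, and variables do not carry over. Pictures are saved under pics/ and viewed, at most 10 in all, crops included, and the job is handed in when it is done.

```bash
ls; mkdir -p pics; cat > h.py <<'E'
import numpy as np, cv2, json, sys
from plant import get_obs, vision, workorder
def snap(name,fn):
    o=get_obs(); c=vision.capture(name)
    cv2.imwrite(f'pics/{fn}.png',c['pixels'][:,:,::-1])
    d={k:(np.array(v).tolist()) for k,v in c.items() if k!='pixels'}; d['obs']={k:np.array(v).tolist() for k,v in o.items()}
    json.dump(d,open(f'pics/{fn}.json','w')); return d
def K(d):
    f=240/np.tan(np.radians(d['vfov'])/2); return np.array([[f,0,d['cx']],[0,f,d['cy']],[0,0,1.]]),np.array(d['dist'],float)
def ray(fn,uv):
    d=json.load(open(f'pics/{fn}.json')); k,di=K(d)
    p=cv2.undistortPoints(np.array([[uv]],float),k,di)[0,0]
    T=np.array(d['pose']); v=T[:3,:3]@np.array([p[0],-p[1],-1]); return T[:3,3],v
def atz(fn,uv,z):
    o,v=ray(fn,uv); return o+v*(z-o[2])/v[2]
def proj(fn,P):
    d=json.load(open(f'pics/{fn}.json')); k,di=K(d); T=np.array(d['pose'])
    q=(np.atleast_2d(P)-T[:3,3])@T[:3,:3]; q=q*[1,-1,-1]
    return cv2.projectPoints(q.reshape(-1,1,3),np.zeros(3),np.zeros(3),k,di)[0][:,0]
E
python3 -c "
from h import *
for n in ('scene','top'):
    d=snap(n,n+'0'); print(d['vfov'],d['dist'],np.round(d['pose'],3).tolist())
print(d['obs'])"
```

```text
pics
55.096338211768405 [-0.05091340803099037, 0.0, 0.0, 0.0, 0.0] [[-0.904, 0.187, -0.386, 185.732], [-0.428, -0.376, 0.822, 772.841], [0.008, 0.908, 0.42, 534.636], [0.0, 0.0, 0.0, 1.0]]
57.66985263220257 [-0.05851227497256703, 0.0, 0.0, 0.0, 0.0] [[0.017, 0.998, -0.063, 484.69], [-0.999, 0.019, 0.032, -5.615], [0.033, 0.062, 0.998, 1117.878], [0.0, 0.0, 0.0, 1.0]]
{'time': 0.05, 'joint_positions': [-1.3699991802910343, 0.3427092229870973, 1.524983381282848, -6.143094800919533e-06, 1.2753840175049864, -0.14600573476267883], 'dq': [0.00030423840573998867, -5.882096361156349e-05, -0.001790419518026698, 0.0014968008156125128, 0.0009065512002350288, 0.0011642720602919614], 'tau': [0.0010661222040653229, -43.24234127998352, -24.499635100364685, 0.07202554726973176, 0.05223842686973512, -4.5265026074048365e-05], 'tool_pos': [178.38191005863357, -493.3539896443443, 226.06370070275057], 'tcp_rot': [-3.1401236200321367, -0.0002100869727366117, 0.346804519780491], 'contact_force': [0.03857979933678836, 0.30952000572521315, -0.35516306521980534], 'moment': [0.028063397545904208, -0.05387213751017475, 0.019432794612438277], 'finger_force': 0.0, 'grip_width': 91.69261699020456}
```

View pics/top0.png

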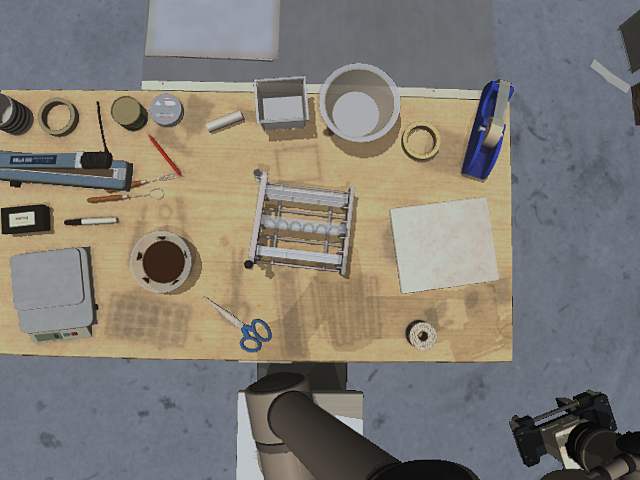

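View pics/scene0.png

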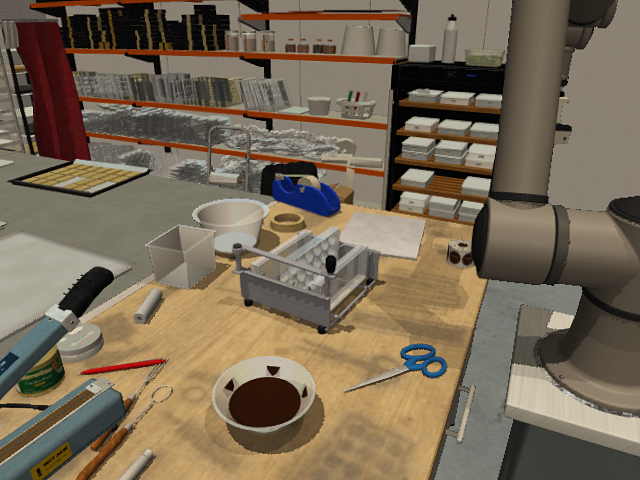

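The top view shows the rack around (302,227), the knob at (249,265), the post at (258,174), the slab at (445,245) and the bowl at (164,262). The praline mould seems to be in the middle slot. I'll enlarge the rack.

```bash
python3 -c "
from h import *
a=cv2.imread('pics/top0.png')[160:290,235:370]; cv2.imwrite('pics/c1.png',cv2.resize(a,None,fx=4.5,fy=4.5,interpolation=cv2.INTER_CUBIC))
a=cv2.imread('pics/scene0.png')[215:340,225:395]; cv2.imwrite('pics/c2.png',cv2.resize(a,None,fx=4.5,fy=4.5,interpolation=cv2.INTER_CUBIC))
"
```

```text
(no output)
```

View pics/c1.png

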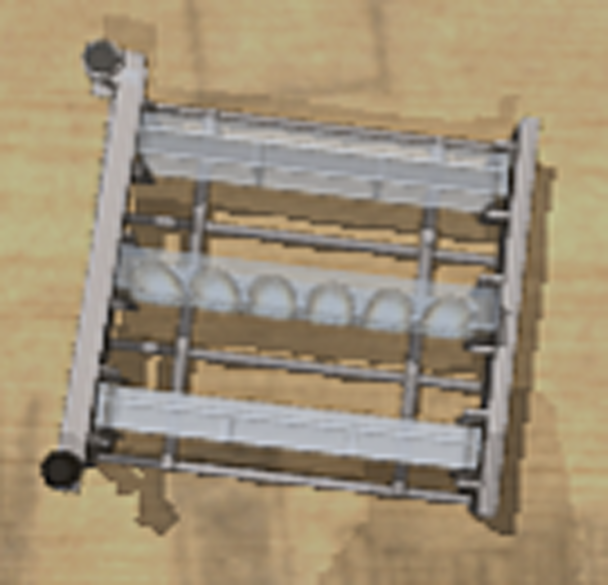

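View pics/c2.png

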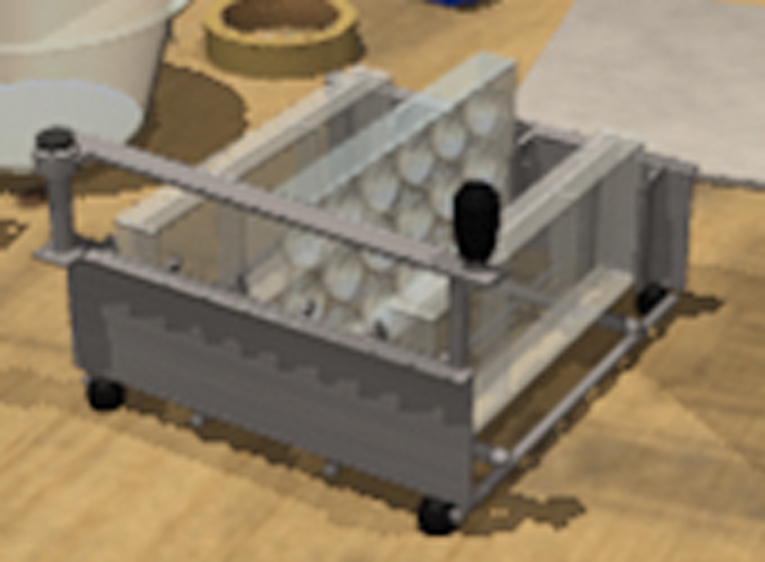

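```bash
cat > fit.py <<'E'
from h import *
from scipy.optimize import least_squares
A=lambda u,v:(235+u/4.5,160+v/4.5)
B=lambda u,v:(225+u/4.5,215+v/4.5)
for p,z in [(A(62,468),167),(A(102,55),140),(A(532,120),84),(A(487,515),84)]: print(atz('top0',p,z).round(1))
for p,z in [(B(475,185),167),(B(472,372),84),(B(72,256),84),(B(697,172),84)]: print('s',atz('scene0',p,z).round(1))
obs=[('top0',A(532,118),(107,-109.5,84)),('top0',A(487,516),(-107,-109.5,84)),('scene0',B(472,372),(-107,109.5,84)),('scene0',B(72,256),(107,109.5,84)),
('scene0',B(697,172),(-107,-109.5,84)),('top0',A(62,468),'k167'),('scene0',B(478,218),'k151'),('top0',A(134,54),(101+7,114.5-9,132))][:7]
def Rz(a): return np.array([[np.cos(a),-np.sin(a),0],[np.sin(a),np.cos(a),0],[0,0,1]])
def pts(s):
    x,y,a,q=s; o=[]
    for _,_,m in obs:
        if isinstance(m,str): m=(101-208*np.cos(q),114.5+208*np.sin(q),float(m[1:]))
        o.append(Rz(a)@np.array(m,float)+[x,y,0])
    return o
def res(s): return np.concatenate([proj(f,p)[0]-uv for (f,uv,_),p in zip(obs,pts(s))])
r=least_squares(res,[500,0,-.1,.03],x_scale=[10,10,.1,.1]); s=r.x
print(s.round(3),res(s).round(1).reshape(-1,2).tolist())
R=Rz(s[2])
print('knob',pts(s)[5].round(1),'post',(R@[101,114.5,0]+[s[0],s[1],0]).round(1))
# check: praline top ends predicted
for y in (-101,101):
  for x in (-11,11): print(proj('top0',R@[x,y,124]+[s[0],s[1],0]).round(1), proj('scene0',R@[x,y,124]+[s[0],s[1],0]).round(1))
for n,p in dict(slab=[(390,209),(487,198),(498,283),(402,292)]).items():
  P=np.array([atz('top0',q,8) for q in p]); print(n,P.round(0).tolist(),P.mean(0).round(1))
print('bowl',atz('top0',(165,262),55).round(1))
E
python3 fit.py
```

```text
[473.9 115.5 167. ]
[681.  104.6 140. ]
[ 662.4 -118.7   84. ]
[452.1 -97.5  84. ]
s [476.1 118.3 167. ]
s [474.5 121.6  84. ]
s [673.9 113.   84. ]
s [451.1 -89.5  84. ]
[ 5.68965e+02  2.63400e+00 -1.00000e-01 -5.30000e-02] [[-0.7, -0.4], [-0.8, -0.0], [0.4, 0.3], [-1.7, -3.9], [0.7, -1.2], [-0.4, 0.4], [1.2, 0.6]]
knob [473.1 116.3 167. ] post [680.9 106.5   0. ]
[[345. 233.]] [[340.7 227.2]]
[[346.1 223.5]] [[332.2 225.1]]
[[257.2 222.5]] [[288.9 263.4]]
[[258.4 213. ]] [[279.5 260.6]]
slab [[620.0, -223.0, 8.0], [654.0, -480.0, 8.0], [433.0, -508.0, 8.0], [407.0, -255.0, 8.0]] [ 528.5 -366.6    8. ]
bowl [473.7 333.   55. ]
```

```bash
sed -i "s/\][:]7\]/]/; s/^obs=.*/obs=[('top0',A(532,118),(107,-109.5,84)),('top0',A(487,516),(-107,-109.5,84)),('scene0',B(472,372),(-107,109.5,84)),/; s/^('scene0',B(697.*/('scene0',B(697,172),(-107,-109.5,84)),('top0',A(62,468),'k167'),('scene0',B(478,218),'k151'),('top0',A(102,52),(101,114.5,140)),('top0',A(500,287),(11,-101,124)),('top0',A(130,248),(11,94,124)),('scene0',B(515,60),(-11,-101,124))]/; s/pts(s)\[5\]/pts(s)[4]/" fit.py; python3 fit.py | sed -n '9,$p'
```

```text
[ 5.69504e+02  1.38900e+00 -1.04000e-01 -5.00000e-02] [[-0.0, -0.4], [-0.4, -0.1], [0.0, -0.0], [0.7, -1.3], [-0.2, -0.1], [0.8, 0.4], [-0.1, 0.3], [0.5, -0.3], [-1.8, -2.1], [1.4, -1.3]]
knob [474.1 115.9 167. ] post [681.8 104.8   0. ]
[[345.5 233. ]] [[340.9 227. ]]
[[346.7 223.5]] [[332.4 224.9]]
[[257.8 222.1]] [[288.8 263.1]]
[[259.  212.6]] [[279.4 260.2]]
slab [[620.0, -223.0, 8.0], [654.0, -480.0, 8.0], [433.0, -508.0, 8.0], [407.0, -255.0, 8.0]] [ 528.5 -366.6    8. ]
bowl [473.7 333.   55. ]
```

```bash
python3 -c "
from h import *
o=get_obs();print(o['tool_pos'],o['tcp_rot']);d=snap('wrist','w0');print(np.round(d['T_tool_cam'],3).tolist())"
```

```text
[ 178.3904708  -493.40312185  226.11969109] [-3.14027662e+00 -2.12412515e-04  3.46781596e-01]
[[0.0, 0.969, 0.249, 66.747], [1.0, -0.0, -0.001, 0.73], [-0.001, 0.249, -0.969, -159.342], [0.0, 0.0, 0.0, 1.0]]
```

The top crop puts the praline mould in the middle slot. Its top band runs from crop (120,248) to (498,287), the knob is at (62,468) and the post cap at (102,55). The scene crop agrees, with the knob at (475,190). The two-view fit closes within about 2 px, giving rack ≈ (569.5, 1.4), yaw −0.10.

Next I'll write a helper for the tool-frame deltas.

```bash
cat > rel.py <<'E'
from h import *
from scipy.spatial.transform import Rotation as Ro
def down(yaw,tilt=0): # tilt: tool z swings from down towards its 'forward' (yaw-90deg)
    return Ro.from_euler('z',yaw)*Ro.from_euler('x',np.pi)*Ro.from_rotvec([tilt,0,0])
def cur():
    o=get_obs(); return np.array(o['tool_pos']),Ro.from_euler('xyz',o['tcp_rot'])
def rows(targets,start=None):
    p,R=start or cur()
    for q,S in targets:
        print((R.inv().apply(np.array(q)-p)/1000).round(4).tolist(),(R.inv()*S).as_rotvec().round(3).tolist())
E
python3 -c "
from rel import *
s=(np.array([178.465,-493.756,226.741]),cur()[1])
rows([([300,-380,220],down(.75)),([430,-200,220],down(1.1)),([474,80,220],down(1.52))],s)
print(down(1.5,.5).apply([0,0,1]))"
```

```text
[0.153, -0.0657, 0.0068] [-0.001, -0.0, -0.403]
[0.3364, -0.1908, 0.007] [-0.001, -0.001, -0.753]
[0.473, -0.4391, 0.0073] [-0.001, -0.001, -1.173]
[-0.47822457  0.03391322 -0.87758256]
```

```bash
python3 -m pendant '{"dp":[[0.05,-0.02,0.002],[0.1,-0.042,0.005],[0.153,-0.066,0.007],[0.2,-0.097,0.007],[0.245,-0.128,0.007],[0.29,-0.16,0.007],[0.336,-0.19,0.007],[0.36,-0.235,0.007]],"rotation":[[0,0,-0.13],[0,0,-0.26],[0,0,-0.4],[0,0,-0.5],[0,0,-0.59],[0,0,-0.67],[0,0,-0.753],[0,0,-0.82]]}' 0
python3 -c "
from rel import *
rows([([474,80,220],down(1.52)),([474,80,146],down(1.52))])"
```

```text
time: 1.15
tool_pos: [438.5, -148.9, 219.4]
tcp_rot: [3.141, -0.0, 1.17]
contact_force: [0.6, 0.6, -0.3]
grip_width: 16.4
finger_force: 0.0
[0.2246, -0.0567, -0.0006] [0.0, -0.0, -0.35]
[0.2246, -0.0567, 0.0734] [0.0, -0.0, -0.35]
```

```bash
python3 -m pendant '{"dp":[[0.05,-0.013,0],[0.1,-0.025,0],[0.15,-0.038,0],[0.2,-0.05,0],[0.2246,-0.0567,0],[0.2246,-0.0567,0],[0.2246,-0.0567,0.036],[0.2246,-0.0567,0.0734]],"rotation":[[0,0,-0.08],[0,0,-0.16],[0,0,-0.24],[0,0,-0.32],[0,0,-0.35],[0,0,-0.35],[0,0,-0.35],[0,0,-0.35]]}' 0
python3 -c "
from rel import *
snap('top','t1')
o=get_obs();print(o['tool_pos'],o['tcp_rot'])
im=cv2.imread('pics/t1.png')[180:330,180:360];a=cv2.resize(im,None,fx=3.5,fy=3.5,interpolation=2)
d=snap('scene','s1');b=cv2.imread('pics/s1.png')[200:350,240:420];b=cv2.resize(b,None,fx=3.5,fy=3.5,interpolation=2)
cv2.imwrite('pics/v1.png',cv2.resize(np.hstack([a,b]),(800,333)))"
```

```text
time: 2.15
tool_pos: [473.5, 77.3, 145.7]
tcp_rot: [3.14, 0.0, 1.516]
contact_force: [0.3, 0.1, 0.3]
grip_width: 0.6
finger_force: 0.0
[470.40023347  77.17381115 141.01758339] [-3.13404319e+00  1.00108931e-03  1.51520146e+00]
```

View pics/v1.png

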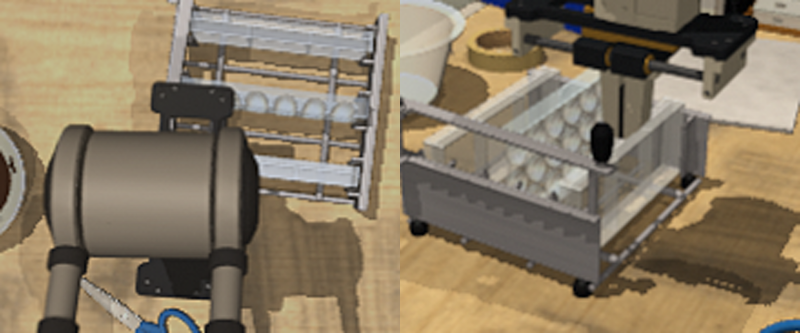

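The fingers stand inside the knob at knob height, with the knob at panel pixel (600,140), and are clear of the bar. Next is the arc push.

```bash
cat > arc.py <<'E'
from rel import *
P=np.array([681.8,104.8])
def tgt(phi,off=18,z=146):
    a=.053+phi; K=P+208*np.array([-np.cos(a),np.sin(a)]); t=np.array([np.sin(a),np.cos(a)])
    c=K-t*off; return ([*c,z],down(np.pi/2-a))
E
python3 -c "
from arc import *
print(cur()[0],cur()[1].as_euler('xyz'))
s=(np.array([474,79,146.]),down(1.518))
rows([tgt(f) for f in (0,.1,.2,.3,.4,.5,.6,.7,.8,.9,1.0)],s)"
```

```text
[470.66032064  77.27299246 143.14282813] [-3.13381468e+00  9.23682754e-04  1.51527460e+00]
[0.0188, -0.0019, -0.0] [0.0, -0.0, 0.0]
[0.0396, -0.0026, -0.0] [0.0, -0.0, 0.1]
[0.0605, -0.0013, -0.0] [0.0, -0.0, 0.2]
[0.081, 0.0021, 0.0] [0.0, -0.0, 0.3]
[0.1012, 0.0076, 0.0] [0.0, -0.0, 0.4]
[0.1207, 0.015, 0.0] [0.0, -0.0, 0.5]
[0.1394, 0.0243, 0.0] [0.0, -0.0, 0.6]
[0.157, 0.0355, 0.0] [0.0, -0.0, 0.7]
[0.1734, 0.0483, 0.0] [0.0, -0.0, 0.8]
[0.1885, 0.0628, 0.0] [0.0, -0.0, 0.9]
[0.2021, 0.0787, 0.0] [0.0, -0.0, 1.0]
```

```bash
python3 -m pendant '{"dp":[[0.01,-0.001,0],[0.0188,-0.0019,0],[0.0396,-0.0026,0],[0.0605,-0.0013,0],[0.081,0.0021,0],[0.1012,0.0076,0],[0.1207,0.015,0],[0.1394,0.0243,0]],"rotation":[[0,0,0],[0,0,0],[0,0,0.1],[0,0,0.2],[0,0,0.3],[0,0,0.4],[0,0,0.5],[0,0,0.6]]}' 0
python3 -c "
from arc import *
print(tgt(.6)[0],tgt(.6)[1].as_euler('xyz'),cur()[0],cur()[1].as_euler('xyz'))
rows([tgt(f) for f in (.7,.8,.9,1.0,1.03)],tgt(.6))"
```

```text
time: 3.25
tool_pos: [505.5, 217.8, 147.7]
tcp_rot: [3.14, -0.001, 0.914]
contact_force: [0.1, -1.7, -0.9]
grip_width: 0.4
finger_force: 0.2
[np.float64(505.6566560425725), np.float64(216.8781976099518), 146] [3.14159265 0.         0.91779633] [505.48810234 217.77133564 147.71539352] [ 3.14037548e+00 -1.46418230e-03  9.14281490e-01]
[0.0209, -0.0008, -0.0] [-0.0, -0.0, 0.1]
[0.0417, 0.0006, 0.0] [0.0, -0.0, 0.2]
[0.0623, 0.004, 0.0] [0.0, -0.0, 0.3]
[0.0824, 0.0094, 0.0] [0.0, -0.0, 0.4]
[0.0883, 0.0114, 0.0] [-0.0, -0.0, 0.43]
```

```bash
python3 -m pendant '{"dp":[[0.0209,-0.0008,0],[0.0417,0.0006,0],[0.0623,0.004,0],[0.0824,0.0094,0],[0.0883,0.0114,0],[0.0883,0.0114,0],[0.07,0.004,0],[0.065,0.002,-0.08]],"rotation":[[0,0,0.1],[0,0,0.2],[0,0,0.3],[0,0,0.4],[0,0,0.43],[0,0,0.43],[0,0,0.43],[0,0,0.43]]}' 0
python3 -c "
from arc import *
snap('top','t2');im=cv2.imread('pics/t2.png')[150:330,130:370];cv2.imwrite('pics/v2.png',cv2.resize(im,None,fx=3.3,fy=3.3,interpolation=2))
print(cur()[0],cur()[1].as_euler('xyz'))"
```

```text
time: 4.25
tool_pos: [542.3, 265.2, 203.8]
tcp_rot: [-3.14, 0.015, 0.488]
contact_force: [1.5, 0.2, 0.7]
grip_width: 0.7
finger_force: 0.0
[547.62432024 267.13375885 217.02239357] [ 3.14021341 -0.00700778  0.48809288]
```

View pics/v2.png

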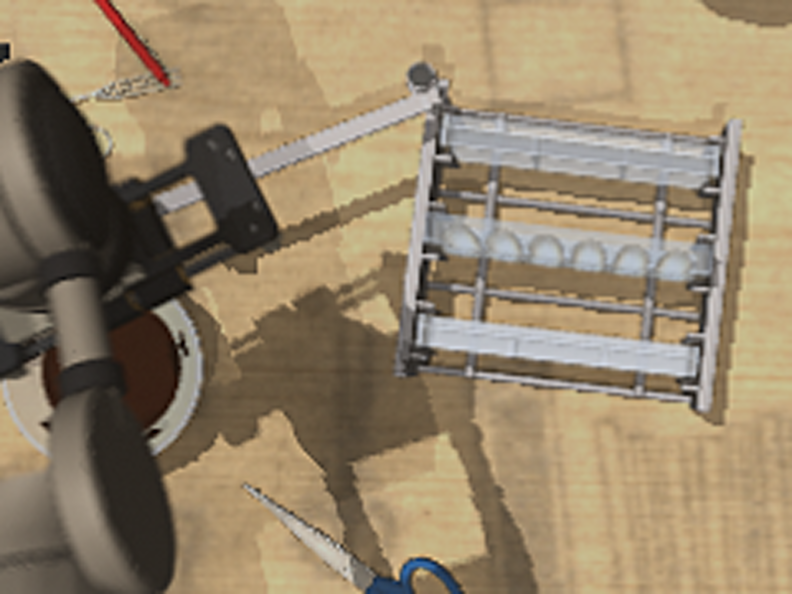

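The keeper is open to about 1.06 rad: the bar runs from (430,100) to (165,205), and the cheek lies at 0.13 rad in the picture. The bowl and rack are unmoved. Now a move to above the mould, checking predicted points against this clear view on the way.

```bash
python3 -c "
from rel import *
X,Y,a=569.5,1.4,-.104
R=Ro.from_euler('z',a)
for m in [(107,109.5,84),(-107,109.5,84),(107,-109.5,84),(-107,-109.5,84),(11,101,124),(11,-101,124),(-11,101,124),(-11,-101,124),(72+11.5,100,98),(72-11.5,100,98),(72+11.5,-100,98),(-72-11.5,100,98),(-72-11.5,-100,98)]:
    u=proj('t2',R.apply(m)+[X,Y,0])[0]; print(m,((u-[130,150])*3.3).round(0))
c=R.apply([0,0,0])+[X,Y,0]
s=(np.array([547.6,267.1,217.]),cur()[1])
rows([([*c[:2],225],down(np.pi/2+a)),([*c[:2],135],down(np.pi/2+a))])"
```

```text
(107, 109.5, 84) [437.  80.]
(-107, 109.5, 84) [399. 374.]
(107, -109.5, 84) [737. 118.]
(-107, -109.5, 84) [702. 411.]
(11, 101, 124) [426. 207.]
(11, -101, 124) [715. 242.]
(-11, 101, 124) [422. 238.]
(-11, -101, 124) [711. 274.]
(83.5, 100, 98) [444. 111.]
(60.5, 100, 98) [440. 142.]
(83.5, -100, 98) [722. 145.]
(-83.5, 100, 98) [414. 343.]
(-83.5, -100, 98) [694. 377.]
[-0.1052, 0.245, -0.0084] [0.005, -0.006, -0.979]
[-0.1059, 0.2448, 0.0816] [0.005, -0.006, -0.979]
```

```bash
python3 -m pendant '{"dp":[[-0.015,0.035,-0.008],[-0.032,0.075,-0.008],[-0.05,0.115,-0.008],[-0.067,0.155,-0.008],[-0.085,0.195,-0.008],[-0.105,0.245,-0.008],[-0.105,0.245,-0.008],[-0.105,0.245,-0.008]],"rotation":[[0,0,-0.15],[0,0,-0.3],[0,0,-0.45],[0,0,-0.6],[0,0,-0.78],[0,0,-0.979],[0,0,-0.979],[0,0,-0.979]]}' 0.05
python3 -c "
from rel import *
p,R=cur();print(p,R.as_euler('xyz'))
d=snap('wrist','w1')
# overlay predicted mould top corners
T=np.array(d['T_tool_cam']);M=np.eye(4);M[:3,:3]=R.as_matrix();M[:3,3]=p
d['pose']=(M@T).tolist();json.dump(d,open('pics/w1.json','w'))
Q=Ro.from_euler('z',-.104)
im=cv2.imread('pics/w1.png')
for m in [(11,101,124),(11,-101,124),(-11,101,124),(-11,-101,124),(0,0,124)]:
    u=proj('w1',Q.apply(m)+[569.5,1.4,0])[0];print(u);cv2.circle(im,tuple(int(v) for v in u),4,(0,0,255),1)
cv2.imwrite('pics/w1o.png',im)
p2,R2=cur();print(p2);rows([([569.5,1.4,135],down(np.pi/2-.104)),([569.5,1.4,90],down(np.pi/2-.104))])"
```

```text
time: 5.3
tool_pos: [568.7, 1.7, 217.0]
tcp_rot: [3.141, -0.0, 1.464]
contact_force: [0.2, 0.4, 0.3]
grip_width: 50.2
finger_force: 0.0
[568.73128406   1.70078885 217.03443151] [ 3.14112070e+00 -3.03481944e-04  1.46404574e+00]
[335.48404721  83.03943715]
[333.06975476 365.02135978]
[300.71406286  83.11827122]
[304.34450104 365.09243489]
[318.43411043 237.50261146]
[568.76794023   2.3380518  216.97981214]
[-0.0009, 0.0008, 0.082] [0.0, -0.0, -0.002]
[-0.0009, 0.0008, 0.127] [0.0, -0.0, -0.002]
```

View pics/w1o.png

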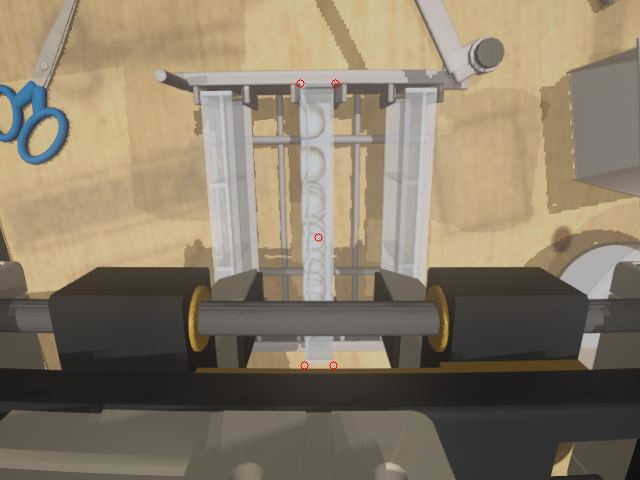

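The wrist view shows the mould's top band (columns 301–333) centred between the fingers and lined up with the prediction, about 3 mm right of it lengthwise. I'll descend, grip and lift.

```bash
python3 -m pendant '{"dp":[[-0.002,0,0.04],[-0.002,0,0.08],[-0.002,0,0.1],[-0.002,0,0.115],[-0.002,0,0.127],[-0.002,0,0.127]],"rotation":[[0,0,0],[0,0,0],[0,0,0],[0,0,0],[0,0,0],[0,0,0]]}' 0.05
python3 -m pendant '{"dp":[[0,0,0],[0,0,0],[0,0,0],[0,0,0],[0,0,0],[0,0,0],[0,0,0],[0,0,0]],"rotation":[[0,0,0],[0,0,0],[0,0,0],[0,0,0],[0,0,0],[0,0,0],[0,0,0],[0,0,0]]}' 0
```

```text
time: 6.1
tool_pos: [568.6, 0.0, 89.2]
tcp_rot: [-3.141, 0.0, 1.466]
contact_force: [0.2, -0.0, 0.8]
grip_width: 49.8
finger_force: 0.0
time: 7.1
tool_pos: [569.1, -0.5, 90.0]
tcp_rot: [3.141, 0.0, 1.466]
contact_force: [-0.3, -0.2, 5.4]
grip_width: 21.7
finger_force: 30.0
```

Gripped at 21.7 mm with 30 N. Now lifting gently.

```bash
python3 -m pendant '{"dp":[[0,0,-0.01],[0,0,-0.025],[0,0,-0.045],[0,0,-0.065],[0,0,-0.085],[0,0,-0.105],[0,0,-0.125],[0,0,-0.14]],"rotation":[[0,0,0],[0,0,0],[0,0,0],[0,0,0],[0,0,0],[0,0,0],[0,0,0],[0,0,0]]}' 0
python3 -m pendant '{"dp":[[0,0,-0.02],[0,0,-0.03],[0,0,-0.03],[0,0,-0.03]],"rotation":[[0,0,0],[0,0,0],[0,0,0],[0,0,0]]}' 0
python3 -c "
from rel import *
p,R=cur();print(p);print(np.array(get_obs()['joint_positions']).round(3))
snap('scene','s3');im=cv2.imread('pics/s3.png')[100:400,190:490];cv2.imwrite('pics/v3.png',cv2.resize(im,(600,600)))
c=np.array([528.5,-366.6]);az=np.arctan2(-366.6,528.5)
s=(np.array([568.9,0,260.]),R)
rows([([585,-150,260],down(np.pi/2-.3)),([550,-290,260],down(np.pi/2-.5)),([*c,260],down(np.pi/2+az)),],s)"
```

```text
time: 8.1
tool_pos: [568.7, -0.3, 231.0]
tcp_rot: [3.141, 0.0, 1.466]
contact_force: [-0.4, 0.6, -3.0]
grip_width: 22.1
finger_force: 30.0
time: 8.6
tool_pos: [568.4, -0.3, 258.7]
tcp_rot: [-3.14, 0.0, 1.466]
contact_force: [0.1, -0.3, -4.2]
grip_width: 22.3
finger_force: 30.0
[ 5.68399549e+02 -3.14071438e-01  2.58747452e+02]
[-0.135  0.402  1.344 -0.     1.397 -0.03 ]
[-0.1475, 0.0317, -0.0] [-0.002, 0.0, 0.195]
[-0.2904, 0.0116, -0.0] [-0.002, 0.0, 0.395]
[-0.3688, -0.0018, 0.0] [-0.002, 0.0, 0.501]
```

View pics/v3.png

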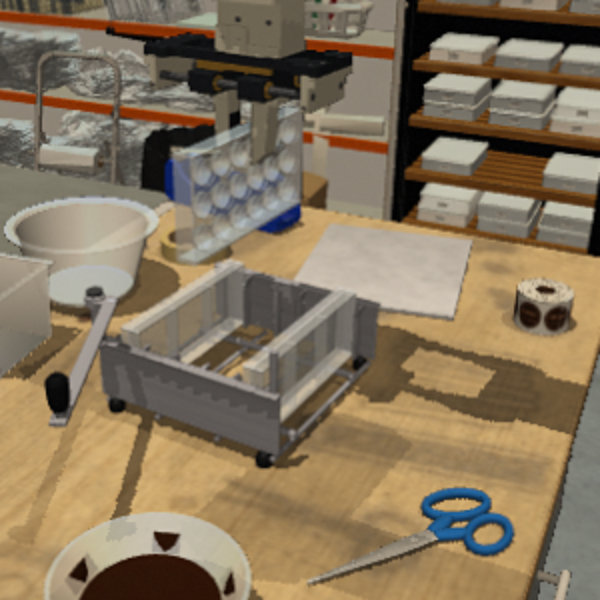

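The mould hangs cleanly in the gripper above the rack, at (240,190) in the crop, with the keeper open at (60,390) and both bar moulds still in their slots. I'll carry it over the slab.

```bash
python3 -m pendant '{"dp":[[-0.02,0.005,0],[-0.055,0.012,0],[-0.1,0.022,0],[-0.1475,0.0317,0],[-0.195,0.025,0],[-0.24,0.019,0],[-0.29,0.012,0],[-0.32,0.007,0]],"rotation":[[0,0,0.03],[0,0,0.08],[0,0,0.13],[0,0,0.195],[0,0,0.26],[0,0,0.325],[0,0,0.395],[0,0,0.43]]}' 0
python3 -c "
from rel import *
p,R=cur();print(p,R.as_euler('xyz'),np.array(get_obs()['joint_positions']).round(3))
az=np.arctan2(-366.6,528.5);u=np.array([np.cos(az),np.sin(az)]);c=np.array([528.5,-366.6])
T=[]
for t in (.15,.3,.45,.6,.75,.9,1.0): T.append(([*(c-19*np.sin(t)*u),260],down(np.pi/2+az,-t)))
rows(T)
print(T[-1][1].apply([0,0,1]))"
```

```text
time: 9.65
tool_pos: [540.8, -322.9, 258.9]
tcp_rot: [-3.141, 0.001, 1.031]
contact_force: [0.7, 0.6, -4.4]
grip_width: 22.0
finger_force: 30.0
[ 540.75752588 -322.89194158  258.85459938] [-3.14074976e+00  9.09140409e-04  1.03086194e+00] [-6.59e-01  5.22e-01  1.15e+00 -1.00e-03  1.47e+00 -1.19e-01]
[-0.0436, 0.0091, -0.0011] [-0.151, -0.004, 0.066]
[-0.0434, 0.0064, -0.0011] [-0.301, -0.009, 0.066]
[-0.0432, 0.0037, -0.0011] [-0.451, -0.014, 0.066]
[-0.0431, 0.0013, -0.0011] [-0.601, -0.019, 0.065]
[-0.0429, -0.001, -0.0011] [-0.751, -0.024, 0.064]
[-0.0428, -0.0029, -0.0011] [-0.9, -0.029, 0.062]
[-0.0427, -0.004, -0.0011] [-1.0, -0.032, 0.061]
[ 0.69141258 -0.47960615 -0.54030231]
```

```bash
python3 -m pendant '{"dp":[[-0.02,0.005,0],[-0.0436,0.009,-0.001],[-0.0434,0.0064,-0.001],[-0.0432,0.0037,-0.001],[-0.0431,0.0013,-0.001],[-0.0429,-0.001,-0.001],[-0.0428,-0.0029,-0.001],[-0.0427,-0.004,-0.001]],"rotation":[[0,0,0.03],[-0.08,-0.002,0.066],[-0.22,-0.006,0.066],[-0.36,-0.011,0.066],[-0.5,-0.016,0.066],[-0.65,-0.02,0.065],[-0.8,-0.026,0.063],[-0.92,-0.03,0.062]]}' 0
python3 -c "
from rel import *
p,R=cur();print(R.apply([0,0,1]),R.apply([1,0,0]),np.array(get_obs()['joint_positions']).round(3))
az=np.arctan2(-366.6,528.5);u=np.array([np.cos(az),np.sin(az)]);c=np.array([528.5,-366.6])
rows([([*(c-19*np.sin(1)*u),260],down(np.pi/2+az,-1.0))])"
```

```text
time: 10.65
tool_pos: [516.6, -348.9, 259.1]
tcp_rot: [2.336, -0.031, 1.006]
contact_force: [0.9, 0.6, -4.5]
grip_width: 21.7
finger_force: 30.0
[ 0.62107867 -0.36785696 -0.69205675] [0.53473295 0.84445122 0.0310292 ] [-0.823  0.18   1.953  0.759  0.303 -0.895]
[-0.0079, 0.0033, 0.0018] [-0.195, -0.052, 0.002]
```

```bash
python3 -m pendant '{"dp":[[0,0,0],[0,0,0],[0,0,0],[0,0,0],[0,0,0],[0,0,0],[0,0,0],[0,0,0]],"rotation":[[0,0,0],[0,0,0],[0,0,0],[0,0,0],[0,0,0],[0,0,0],[0,0,0],[0,0,0]]}' 0
python3 -c "
from rel import *
p,R=cur();o=get_obs();print(p,R.apply([0,0,1]),R.apply([1,0,0]),np.array(o['joint_positions']).round(3),np.array(o['dq']).round(4))
snap('scene','s4');snap('top','t4');b=cv2.imread('pics/t4.png')[150:350,230:530];a=cv2.imread('pics/s4.png')[130:330,230:530];cv2.imwrite('pics/v4.png',cv2.resize(np.vstack([a,b]),(450,600)))
print(cur()[0],np.array(get_obs()['dq']).round(4))"
```

```text
time: 11.65
tool_pos: [518.0, -350.8, 260.7]
tcp_rot: [2.334, -0.03, 1.005]
contact_force: [0.4, -0.6, -3.7]
grip_width: 21.8
finger_force: 30.0
[ 517.99524807 -350.81502077  260.69883989] [ 0.62135021 -0.36981459 -0.69076848] [0.53571436 0.84386254 0.03010206] [-0.823  0.181  1.947  0.751  0.304 -0.886] [-0.0014 -0.0004 -0.0002  0.0001  0.0011 -0.0027]
[ 517.98816109 -350.80689423  260.6949999 ] [-0.0021  0.0002  0.0005 -0.0012  0.0002 -0.0015]
```

View pics/v4.png

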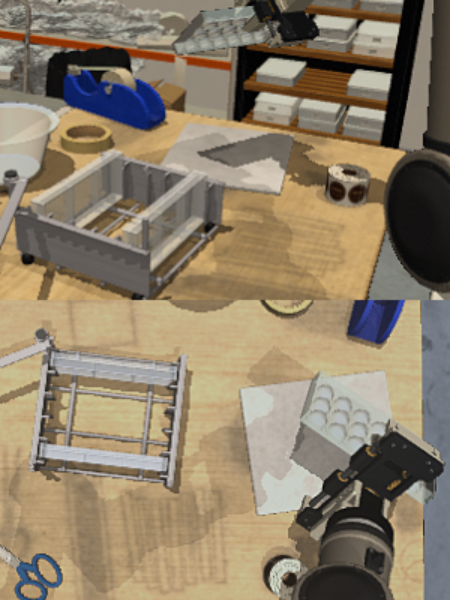

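The mould is tilted about 46° towards face down over the slab middle, level and still, with the keeper open and the bar moulds, slab and rack in place. Handing in.

```bash
python3 -c "
from h import *
print(workorder.close_job())"
```

```text
the job is handed in; nothing more can be done
None
```

I handed the job in at about 12 s: the keeper is open at about 1.06 rad and the praline mould is held still and level about 250 mm over the middle of the slab, cavity side about 46° below horizontal (I aimed for about 57°, but the wrist neared its joint limit); the bar moulds and slab look unmoved, the bowl was last checked just after the keeper swing, and no verdict was returned.

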